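Tuck the verge trim under the bird-table roof's shingles

TASK

Clamp the little bird-table roof to its work board by swinging the toggle clamp's handle all the way over until the clamp locks. Then take the aluminium verge trim off the timber offcut by its raised bead and slide its flat flange under the lapped shingles along the roof's open edge, without lifting the shingles, until its turned-down lip sits against the edge of the board and its ends are flush with the board. Finish still gripping the trim there and pressing it firmly flat on the board, with the clamp still locked and the nail tin, hammer and square left where they lie.

Things in the scene. Friction and masses are not known exactly. Their poses are not given: they have to be found in the camera images.
- jig: the work board: a flat plywood base 20 mm thick, fixed to the bench, that carries the roof; origin at the bench surface under the middle of the roof, +x points from the roof's open edge (the verge) to the rear stop, +y towards the toggle clamp, z up
- roof: the bird-table roof half, a loose 1.6 kg panel lying flat on the work board against a rear stop: a wooden board 220 mm (x) by 240 mm (y) by 18 mm thick under two lapped courses of dark wooden shingles. Origin at the centre of the board's underside, 20 mm above the bench; axes as the work board's. Its open edge (verge) faces -x, towards the robot; the +y end is bare for 40 mm
- verge_mid (a point): the middle of the top edge of the board's open side, 110 mm in -x of the roof's centre, on the board's top surface 38 mm above the bench; the trim's origin must come to lie here; axes as the roof's
- slot_mouth (a point): on the board's top, 38 mm behind the open edge, below the shingles' free side edges: bare board in front of it, the empty slot behind it. The slot is 7 (near mid length) to 12 mm high under the lower shingle, 11 to 15 mm under the upper one, and ends 96 mm behind the board's edge. The shingles' tops are 13 to 21 mm above the board's top
- shingle_low (a joint): the lower shingle at the open edge, 88 mm wide, 138 mm along the edge (from the -y end of the board to its middle): its lift about its nail line 56 mm behind its free edge, rad, 0 = lying down; springy, 5 N m per rad
- shingle_high (a joint): the upper shingle at the open edge, lapping the lower one: same joint, same stiffness
- clamp_handle (a joint): toggle clamp at the +y end of the roof: handle angle about the work board's x axis through clamp_pivot. 0 rad = fully over against its stop, locked (handle level, pointing to the work board's +y, away from the roof); 1.15 = open, standing up. 0.2 N m of friction, at most 0.5 N m more as the foot bears, then it stays locked by itself
- clamp_pivot (a point): the handle's hinge line, in the middle of the clamp, 74 mm above the bench; axes as the work board's
- handle_grip (a point): point on the centre line of the handle's round rubber sleeve (18 mm thick, 54 to 121 mm out from the pivot), 97 mm from the pivot; when locked it is 95 mm in +y and 17.5 mm above the pivot, the sleeve nearly level. The space over and beside the sleeve is free. To close, press on its side that faces the roof, which ends up on top
- clamp_pad: the clamp's sprung rubber foot, 21 mm across; origin at the middle of its underside. When locked it presses on the bare +y end of the board, with 20 to 30 N
- offcut: a piece of timber fixed on the bench, 70 by 250 by 45 mm high, on which the trim lies; origin under its centre, long axis y; the trim's flange lies flat on its top with the lip hanging over its -x side
- trim: the verge trim, a stiff aluminium profile 240 mm long (y), 0.2 to 0.3 kg: flat flange 3 mm thick reaching 84 mm to +x; at the other edge a raised bead 13 mm wide (x -3 to 10), its top 28 mm above the flange's underside, and a 3 mm lip turned down 15 mm. Origin: mid length, flange underside, inner face of the lip, the corner that fits the board's edge; its +x goes along the roof's +x
- trim_edge (a point): middle of the trim's flange edge that goes under the shingles, 84 mm from the trim's origin in +x
- trim_bead (a point): middle of the bead's top, 3.5 mm in +x and 28 mm in z from the trim's origin
- nail_tin: bystander: open steel tin of copper nails, 90 by 70 by 32 mm, leave alone
- hammer: bystander: hammer, 260 mm, lying on the bench, leave alone
- square: bystander: joiner's square with a wooden stock, leave alone

How it is judged:
By the outcome, as a careful person would: the job done as asked, in the order asked, and still so for the second after the job is handed in, while the arm keeps its last pose, push and grip.
It also fails if it takes over 54 s, if anything falls off the work surface, if the arm or the gripper's body presses on something with over 40 N, if the wrist force passes 120 N, or if a joint passes its speed limit or range.

ROBOT

A 6-joint arm with a two-finger parallel gripper is mounted at the origin on the work surface. World frame = base frame: x ahead of the robot, y to its left, z up, the work surface at z = 0. Lengths are in mm, angles in rad, forces in N, time in s.
With the tool pointing down it reaches from about 350 to 925 mm from the base axis. Payload 6.4 kg.
Tool frame: the origin (TCP) lies at the very end of the fingers, on their centre line; the grasp point (between the pads) lies 19 mm behind it; z points along the fingers, y is the direction in which the jaws open and shut (so a half turn about z gives the same grasp; the last joint's range is limited). The gripper opens to 94 mm and grips with 3 to 60 N. Pads are 16 mm wide; open, the fingers measure 119 mm over their backs; the gripper's body (75 mm by 177 mm) begins 78 mm behind the grasp point.
Start: joints at [-1.478, 0.245, 1.558, -0, 1.339, -0.174], TCP at [171.374, -627.012, 205.455] pointing down, gripper open.
Joint ranges: [-3.13, 3.13], [-1.02, 2.26], [0.13, 2.54], [-0.95, 4.09], [0.21, 2.88], [-2.74, 2.74]. Speed limits (rad/s): [2.57, 2.57, 3.14, 3.14, 3.14, 3.14].

INTERFACE

Orientations are given as a rotation vector (axis times angle).
In Python, from rig import r, hand, eyes, workorder gives the robot as it stands. Calls block until the motion is done:
- r.move_pose(position, orientation): joint-space move of the TCP to a pose.
- r.move_l(position, vel=150, rotation=None): straight line of the TCP; rotation=None keeps the orientation; vel is the mean speed in mm/s.
- r.goto_joints(angles): joint-space move.
- hand.grip(opening, grip_force=None): finger opening in mm; grip_force is the grip in N (None keeps the last); returns when the fingers have stopped.
- r.wait(seconds).
- r.solve_ik(position, orientation): joint angles nearest the present ones, or None.
- eyes.get_image(name): name is "scene" or "top" or "wrist"; returns a dict with "frame" (480x640x3 uint8, red, green, blue), "fx", "fy", "cx", "cy" (pixels), "R" (3x3) and "t" (3): a world point X has camera coordinates R X + t; the wrist camera has in their place "mount" (4x4, takes a point from camera to tool coordinates, whose origin is the TCP and whose axes are the flange's). Camera axes: x right, y down, z forward; pixel columns grow to the right and rows downward; lengths in mm; the calibration is good to about 2 mm. The wrist camera is an equidistant fisheye: a pixel r from the principal point sees the ray r / f radians off the axis. A picture is of the moment at which its call begins: read the wrist's pose just before it. There is no depth.
A pose or a line that the arm cannot do raises r.MotionError and nothing moves.
- workorder.job_done(): hands the job in, once; it reports no verdict.
Readings, each from a call of its own:
- r.current_clock(): time.
- r.current_joints(): joint angles.
- r.current_qd(): joint speeds.
- r.current_effort(): joint torques, N m.
- r.current_eef_pos(): TCP position.
- r.current_tool_rot(): TCP orientation.
- r.current_force(): force on the tool from outside, world axes, zero at the start.
- r.current_torque(): the same for the moment, N m.
- r.current_grip_width(): finger opening in mm.
Only numpy, scipy, OpenCV 4.12 (cv2) and the standard library are available. Lean on these libraries where they do the work, as an engineer would, in place of code of your own. Each camera call takes 0.05 s, during which the arm holds its last target. There are 200 camera calls.

## Working session

There is one attempt and no reset: what is moved stays moved. The work goes in short steps, each a Python script; the robot and the scene stay as the last script left them, time stands still between calls to the robot, and variables do not carry over. Pictures are saved under pics/ and viewed, about 8 in all and at most 12, crops included, and the job is handed in when it is done.

```bash
ls; mkdir -p pics
python3 - <<'E'
from rig import r,hand,eyes
import cv2,numpy as np
for n in("scene","top"):
    d=eyes.get_image(n); cv2.imwrite(f"pics/{n}0.png",d["frame"][:,:,::-1]); np.savez(f"pics/{n}0.npz",**d)
    R=np.array(d["R"]);print(n,d["fx"],d["cx"],d["cy"],(-R.T@np.array(d["t"])).round(0),R.round(3).tolist())
print(r.current_clock(),r.current_tool_rot(),r.current_force(),r.current_grip_width())
E
```

```text
pics
scene 457.4292501756256 315.51346243416083 242.93598850606796 [972. -69. 797.] [[0.175, 0.985, -0.0], [0.804, -0.143, -0.576], [-0.568, 0.101, -0.817]]
top 593.2999059765335 335.63612384737615 242.4262531452026 [ 312.    6. 1568.] [[0.021, -1.0, 0.01], [-0.994, -0.022, -0.105], [0.106, -0.008, -0.994]]
0.1 [-3.11205595e+00 -4.17578627e-01 -1.23692888e-04] [-0.6864039   0.19424959 -0.03116638] 94.12039826393963
```

View pics/scene0.png

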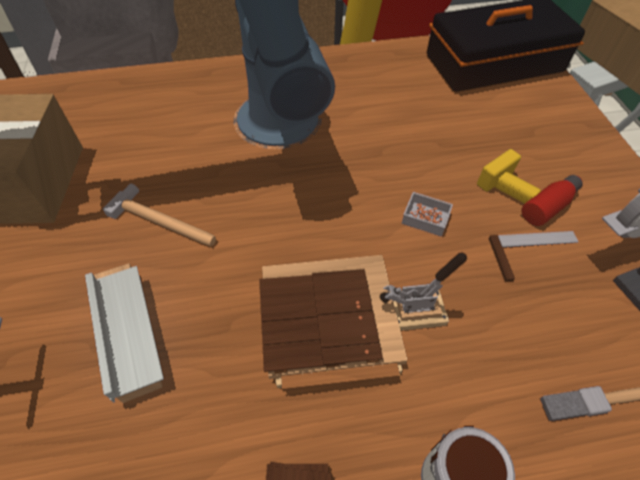

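View pics/top0.png

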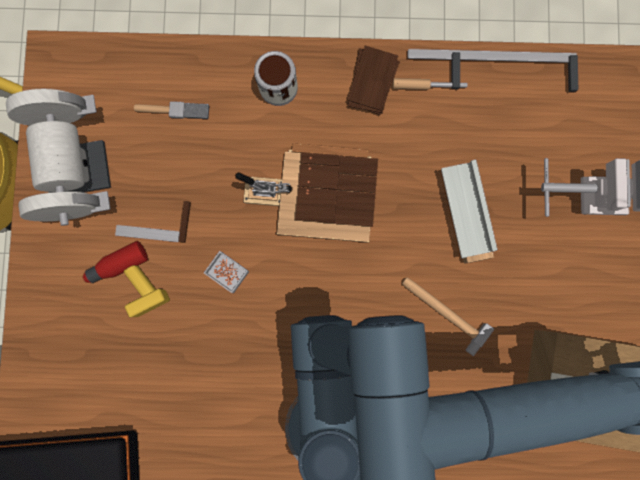

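The scene view shows the roof at about (330,315), the open clamp at (430,290), and the trim at (125,330) with its bead on the left (‑y) side. In the top view the roof is at (325,195), the clamp at (265,190), the trim at (470,210), and the hammer lies between the trim and the robot.

```bash
cat > h.py <<'E'
import numpy as np,cv2
from rig import r,hand,eyes,workorder
from scipy.spatial.transform import Rotation as Ro
def ray(d,px):
    """origin, unit direction in world; wrist dict must carry pos,rot"""
    u=np.array([(px[0]-d["cx"])/d["fx"],(px[1]-d["cy"])/d["fy"]])
    if "mount" in d:
        th=np.linalg.norm(u); v=np.r_[u/max(th,1e-9)*np.sin(th),np.cos(th)]
        T=np.eye(4);T[:3,:3]=Ro.from_rotvec(d["rot"]).as_matrix();T[:3,3]=d["pos"]
        M=T@np.array(d["mount"]);return M[:3,3],M[:3,:3]@v
    R=np.array(d["R"]);v=R.T@np.r_[u,1];return -R.T@np.array(d["t"]),v/np.linalg.norm(v)
def onz(d,px,z):
    o,v=ray(d,px);return o+v*(z-o[2])/v[2]
def tri(*obs):
    A=0;b=0
    for d,p in obs:
        o,v=ray(d,p);P=np.eye(3)-np.outer(v,v);A=A+P;b=b+P@o
    x=np.linalg.solve(A,b);res=[np.linalg.norm(np.cross(ray(d,p)[1],x-ray(d,p)[0])) for d,p in obs]
    return x.round(1),np.round(res,1)
def proj(d,X):
    X=np.asarray(X,float)
    if "mount" in d:
        T=np.eye(4);T[:3,:3]=Ro.from_rotvec(d["rot"]).as_matrix();T[:3,3]=d["pos"]
        c=(np.linalg.inv(T@np.array(d["mount"]))@np.r_[X,1])[:3]
        th=np.arctan2(np.hypot(*c[:2]),c[2]);u=c[:2]/np.hypot(*c[:2])*th
    else:
        c=np.array(d["R"])@X+np.array(d["t"]);u=c[:2]/c[2]
    return np.array([u[0]*d["fx"]+d["cx"],u[1]*d["fy"]+d["cy"]]).round(1)
def wrist(name):
    p,q=r.current_eef_pos(),r.current_tool_rot();d=dict(eyes.get_image("wrist"));d["pos"]=np.array(p);d["rot"]=np.array(q)
    np.savez(f"pics/{name}.npz",**d);cv2.imwrite(f"pics/{name}.png",d["frame"][:,:,::-1]);return d
def load(n): return {k:v for k,v in np.load(f"pics/{n}.npz").items()}
def rv(yaw,tilt=0):
    """tool down; tool y axis at world angle 'yaw' ; tilt about tool y"""
    z=np.array([0,0,-1.]);y=np.array([np.cos(yaw),np.sin(yaw),0]);x=np.cross(y,z)
    return (Ro.from_matrix(np.c_[x,y,z])*Ro.from_euler('y',tilt)).as_rotvec()
E
python3 - <<'E'
from h import *
s,t=load("scene0"),load("top0")
for n,px,z in [("roofA",(285,152),38),("roofB",(277,235),38),("roofC",(370,242),38),("trim TL",(443,168),50),("BL",(464,261),45),("TR",(476,161),70),("BR",(495,248),70),("clampbase",(245,203),5)]:
    print(n,onz(t,px,z).round(0)[:2])
print("handle tip",tri((t,(238,178)),(s,(463,258))))
print("roofB s",onz(s,(382,257),38).round(0),"roofC",onz(s,(263,266),38).round(0),"far",onz(s,(405,361),38).round(0))
print(Ro.from_rotvec(r.current_tool_rot()).as_matrix().round(2).tolist())
d=wrist("w0");print(np.array(d["mount"]).round(2).tolist(),d["fx"],d["cx"],d["cy"])
for p in [(560,40,330),(560,40,300),(600,-330,330)]:
    for y in (np.pi/2,-np.pi/2,0,np.pi): print(p,round(y,2),r.solve_ik(p,rv(y)))
E
```

```text
roofA [711. 132.]
roofB [490. 146.]
roofC [478. -95.]
trim TL [ 675. -282.]
BL [ 433. -338.]
TR [ 691. -364.]
BR [ 466. -412.]
clampbase [578. 237.]
handle tip (array([610.8, 234.5, 175.5]), array([3.8, 3.8]))
roofB s [502. 149.  38.] roofC [481. -87.  38.] far [716. 132.  38.]
[[0.96, 0.26, -0.0], [0.26, -0.96, 0.0], [0.0, -0.0, -1.0]]
[[-0.0, -0.96, -0.27, 78.35], [1.0, -0.0, -0.0, 0.18], [-0.0, -0.27, 0.96, -179.12], [0.0, 0.0, 0.0, 1.0]] 371.64829954431775 319.87601340381997 239.66219117288352
(560, 40, 330) 1.57 [-0.13062249 -0.03951052  1.63978745  0.          1.54131573 -1.70141882]
(560, 40, 330) -1.57 [-1.30622492e-01 -3.95105229e-02  1.63978745e+00 -4.44089210e-16
  1.54131573e+00  1.44017383e+00]
(560, 40, 330) 0 [-1.30622492e-01 -3.95105229e-02  1.63978745e+00 -4.44089210e-16
  1.54131573e+00 -1.30622492e-01]
(560, 40, 330) 3.14 None
(560, 40, 300) 1.57 [-0.13062249 -0.02701044  1.68077747  0.          1.48782562 -1.70141882]
(560, 40, 300) -1.57 [-1.30622492e-01 -2.70104410e-02  1.68077747e+00 -4.44089210e-16
  1.48782562e+00  1.44017383e+00]
(560, 40, 300) 0 [-1.30622492e-01 -2.70104410e-02  1.68077747e+00 -4.44089210e-16
  1.48782562e+00 -1.30622492e-01]
(560, 40, 300) 3.14 None
(600, -330, 330) 1.57 [-0.66802994  0.257782    1.31863132  0.          1.56517933 -2.23882626]
(600, -330, 330) -1.57 [-6.68029938e-01  2.57782004e-01  1.31863132e+00 -4.44089210e-16
  1.56517933e+00  9.02766389e-01]
(600, -330, 330) 0 [-6.68029938e-01  2.57782004e-01  1.31863132e+00 -4.44089210e-16
  1.56517933e+00 -6.68029938e-01]
(600, -330, 330) 3.14 [-0.66802994  0.257782    1.31863132  0.          1.56517933  2.47356272]
```

Run:
```python
from h import *
r.move_pose((560,-350,210),rv(1.77));wrist("wt");print(r.current_clock())
r.move_pose((570,40,230),rv(-0.055));wrist("wr");print(r.current_clock(),r.current_joints())
```

```text
2.2
4.3333 [-1.29014872e-01  4.20673057e-02  1.73802301e+00 -7.54351362e-05
  1.36154003e+00 -7.35337323e-02]
```

View pics/wt.png

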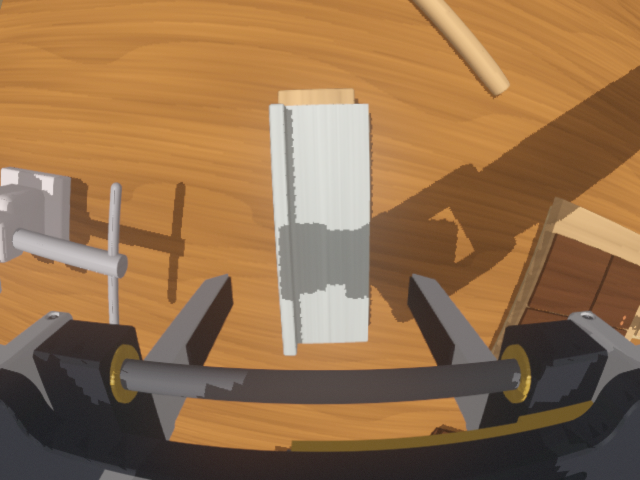

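View pics/wr.png

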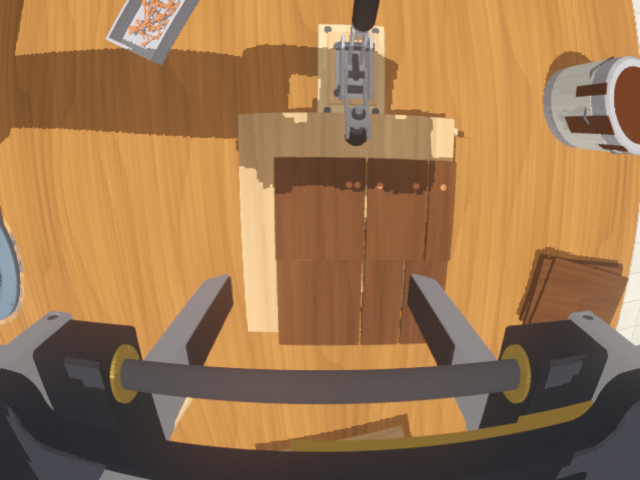

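Wrist picture 1 shows the trim: bead top from (276,105) to (290,355), flange edge from (368,104) to (368,342). Wrist picture 2 shows the roof: verge corners at about (239,114) and (247,332), clamp plate columns 318–384 at rows 25–110, handle at the top (365,15).

```bash
python3 - <<'E'
from h import *
w=load("wt");S=cv2.cvtColor(w["frame"],cv2.COLOR_RGB2HSV)[:,:,1]
L=[];F=[]
for y in range(112,336,6):
    m=np.where(S[y,250:400]<60)[0]+250
    L.append(onz(w,(m[0]-.5,y),66)[:2]);F.append(onz(w,(m[-1]+.5,y),48)[:2])
def fit(P):
    v=cv2.fitLine(np.float32(P),cv2.DIST_HUBER,0,.01,.01).ravel();a=np.arctan2(v[1],v[0]);n=np.array([-v[1],v[0]]);return a,v[2:],np.std((np.array(P)-v[2:])@n)
l,f=fit(L),fit(F);print(l,f)
cols=range(305,365,5)
T=[];B=[]
for x in cols:
    m=np.where(S[60:400,x]<60)[0]+60;m=m[m<380]
    T.append(onz(w,(x,m[0]-.5),48)[:2]);
    g=m[(m>300)&(m<360)];B.append(onz(w,(x,g[-1]+.5),48)[:2]);
print(fit(T),fit(B)); print(S[225,262:305],S[225,360:376])
w=load("wr");H=cv2.cvtColor(w["frame"],cv2.COLOR_RGB2HSV);V=cv2.GaussianBlur(w["frame"][:,:,0].astype(float),(3,3),0)
E=[]
for y in range(160,325,6):
    g=np.diff(V[y,225:260]);k=np.argmax(g);E.append(onz(w,(225+k+.5,y),38)[:2])
print("verge",fit(E),E[0],E[-1])
E2=[]
for x in range(245,345,6):
    g=np.diff(V[95:130,x]);k=np.argmax(abs(g));E2.append(onz(w,(x,95+k+.5),38)[:2])
print("+y edge",fit(E2)); print(np.array(E2).round(1)[::4].tolist())
print("corners",onz(w,(239.5,114),38),onz(w,(247,332.5),38),onz(w,(454,120),38))
print("low: -y end of sh",onz(w,(278,345),55))
for z in(20,25,30):print("plate",z,[onz(w,p,z)[:2].round(1).tolist() for p in((318,25),(384,27),(319,108),(382,111))])
print("pad arm",onz(w,(357,137),62),"handle",onz(w,(365,15),160), "hinge",[onz(w,(354,y),74).round(1).tolist() for y in(40,55,70)])
E
python3 - <<'E'
import cv2
a=cv2.imread('pics/wr.png')[0:160,230:470];a=cv2.resize(a,None,fx=2.5,fy=2.5,interpolation=3)
s=cv2.imread('pics/scene0.png')[240:390,370:480];s=cv2.resize(s,(220,300),interpolation=3)
import numpy as np
c=np.zeros((400,800,3),np.uint8);c[:,:580]=a[:,:580];c[:300,580:800]=s;cv2.imwrite('pics/c1.png',c)
E
```

```text
(np.float32(0.22595166), array([ 537.997  , -397.80127], dtype=float32), np.float64(0.2901669517564018)) (np.float32(0.22526608), array([ 566.3108, -301.0341], dtype=float32), np.float64(0.3677835202644111))
(np.float32(-1.3542234), array([ 449.41638, -358.80267], dtype=float32), np.float64(0.2192286223331147)) (np.float32(-1.3527153), array([ 684.3957 , -308.21774], dtype=float32), np.float64(0.41495068168335303))
[149 151 151 152 151 151 151 150 148 147 150 141  74  14   7   6   6   6
   7   6   6   7  10  10   9  10  12  12  12  11  11   9  11   9  11  11
   8  11   9   9   9  11   9] [  7   6   7   7   9   8  11  11  13  43 101 110 116 117 118 119]
verge (np.float32(1.3770593), array([482.19556 ,  20.103458], dtype=float32), np.float64(5.717643493325379)) [509.77298264 100.85168593] [480.63817515 -77.99337764]
+y edge (np.float32(0.018104512), array([539.38965, 147.98666], dtype=float32), np.float64(4.222087759175563))
[[502.5, 148.7], [526.7, 147.5], [550.4, 145.6], [574.8, 158.1], [598.2, 155.9]]
corners [496.8176929  148.79643361  38.        ] [479.30911234 -91.84238277  38.        ] [714.08643937 134.05262198  38.        ]
low: -y end of sh [516.61326645 -99.34071497  55.        ]
plate 20 [[580.3, 240.6], [649.3, 236.8], [576.2, 150.0], [641.5, 144.4]]
plate 25 [[580.2, 239.0], [648.4, 235.2], [576.2, 149.5], [640.6, 144.0]]
plate 30 [[580.1, 237.4], [647.4, 233.7], [576.2, 149.1], [639.7, 143.7]]
pad arm [609.71190319 117.65650586  62.        ] handle [610.31730211 202.65034878 160.        ] hinge [[610.9, 207.5, 74.0], [610.0, 193.1, 74.0], [609.1, 179.0, 74.0]]
```

View pics/c1.png

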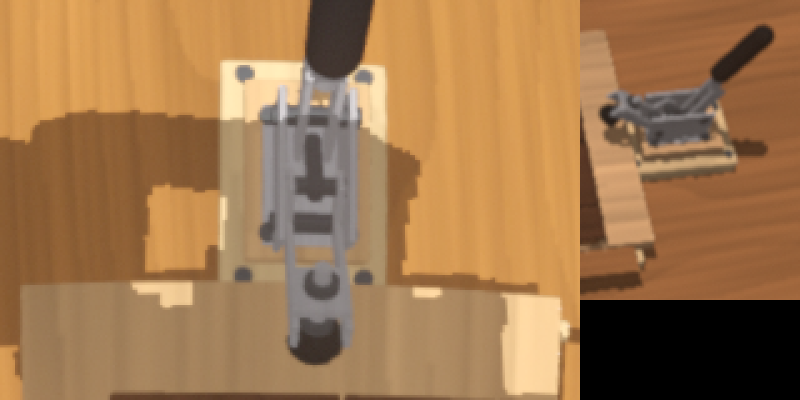

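The crop shows the clamp with its handle tilted up and away from the roof. In the scene image the sleeve runs from about (441,277) to (463,258).

Run:
```python
from h import *
s,w,t=load("scene0"),load("wr"),load("top0")
def onx(d,px,x):
    o,v=ray(d,px);return (o+v*(x-o[0])/v[0]).round(1)
# dark sleeve centreline in the scene
g=s["frame"][245:290,425:475].max(2);m=(g<70).astype(np.uint8);n,lab,st,c=cv2.connectedComponentsWithStats(m);k=1+np.argmax(st[1:,4])
P=np.argwhere(lab==k)[:,::-1]+[425,245];v=cv2.fitLine(np.float32(P),2,0,.01,.01).ravel();q=(P-v[2:])@v[:2]
for e in (q.min(),q.max()): print("sleeve end",v[2:]+v[:2]*e,[onx(s,v[2:]+v[:2]*e,x) for x in(606,611)])
g=t["frame"][165:200,225:262].max(2);m=(g<60).astype(np.uint8);n,lab,st,c=cv2.connectedComponentsWithStats(m);print("top",[(st[i].tolist()) for i in range(1,n) if st[i,4]>15])
yaw=-.071;ex=np.array([np.cos(yaw),np.sin(yaw)]);ey=np.array([-ex[1],ex[0]])
for py in(165,175,185,195,205):
  for a,b in((1.15+.05,17.5),):
    P0=np.array([610.,py,74])
    f=lambda s_: P0+np.r_[ey*(s_*np.cos(a)-13*np.sin(a)),s_*np.sin(a)+13*np.cos(a)]
    print(py,[proj(s,f(54)),proj(s,f(121))],[proj(w,f(54))],[proj(t,f(54)),proj(t,f(121))])
V=cv2.cvtColor(w["frame"],cv2.COLOR_RGB2GRAY).astype(float);E=[]
for y in range(165,328,3):
    x0=239.5+7.5*(y-114)/218;lo=int(x0)-5;gg=V[y,lo:lo+11];d=abs(np.diff(gg));k=np.argmax(d);E.append((lo+k+.5,y,d[k]))
E=np.array(E);Q=np.array([onz(w,e[:2],38)[:2] for e in E if e[2]>8]);v=cv2.fitLine(np.float32(Q),cv2.DIST_HUBER,0,.01,.01).ravel()
print("verge",len(Q),v, "yaw",np.arctan2(-v[0],v[1]),"res",np.abs((Q-v[2:])@[-v[1],v[0]]).round(1))
```

```text
sleeve end [436.34955313 279.26358991] [array([606. , 210.5, 106.7]), array([611. , 206.7, 116.1])]
sleeve end [464.48278789 254.4144327 ] [array([606. , 242.7, 176.4]), array([611. , 238.5, 184.9])]
top [[11, 8, 18, 12, 115]]
165 [array([418.6, 278.2]), array([440.8, 256.6])] [array([363.1,  65.2])] [array([264.7, 182. ]), array([251.6, 175.6])]
175 [array([424.2, 277.3]), array([446.8, 255.7])] [array([362.2,  52.6])] [array([260.6, 181.9]), array([247.3, 175.5])]
185 [array([429.9, 276.4]), array([452.8, 254.8])] [array([361.4,  40.2])] [array([256.6, 181.8]), array([243.1, 175.4])]
195 [array([435.5, 275.5]), array([458.8, 253.8])] [array([360.5,  28. ])] [array([252.5, 181.7]), array([238.8, 175.3])]
205 [array([441.1, 274.6]), array([464.8, 252.9])] [array([359.6,  16. ])] [array([248.4, 181.6]), array([234.6, 175.2])]
verge 54 [6.1405227e-02 9.9811292e-01 4.8598340e+02 3.7328501e+00] yaw -0.06144388 res [0.1 0.  0.1 0.2 0.3 0.7 0.6 0.5 0.4 0.3 0.2 0.  0.1 0.2 0.3 0.5 0.6 0.3
 0.2 0.  0.1 0.3 0.4 0.6 0.3 0.1 0.  0.2 0.4 0.6 0.3 0.1 0.1 0.3 0.6 0.4
 0.2 0.  0.9 0.6 0.4 0.1 0.1 0.3 0.6 0.3 0.  0.3 0.5 0.8 0.1 0.2 0.7 0.4]
```

```bash
cat >> h.py <<'E'
YAW=-0.064
ex=np.array([np.cos(YAW),np.sin(YAW),0]);ey=np.array([-ex[1],ex[0],0]);ez=np.array([0,0,1.])
PIV=np.array([612.,198,74])
def press(th):
    c,s=np.cos(th),np.sin(th);g=np.array([95*c-17.5*s,95*s+17.5*c]);f=th+.05
    g=g+(9+8*max(np.sin(f),0))*np.array([-np.sin(f),np.cos(f)]);return PIV+ey*g[0]+ez*g[1]
E
python3 - <<'E'
from h import *
p=press(1.3);print(p,press(0))
r.move_pose(p+[0,-5,45],rv(YAW));hand.grip(0)
r.move_l(p,vel=200);print(r.current_clock(),r.current_force())
for th in np.arange(1.15,-.01,-.115):
    r.move_l(press(th),vel=90);print(round(th,2),r.current_clock(),r.current_force().round(1),r.current_eef_pos().round(0))
for k in range(1,8):
    r.move_l(press(0)-[0,0,k],vel=30);f=r.current_force();print(k,f.round(1),r.current_eef_pos().round(1))
    if f[2]>28:break
print(r.current_clock())
E
```

```text
[611.49809139 190.16838825 173.89983682] [618.04580382 292.33667235 100.88808601]
6.7833 [0.44024216 0.34480517 0.36839202]
1.15 7.1 [-0.3  0.2  0.5] [613. 206. 175.]
1.03 7.3833 [0.4 0.3 0.9] [613. 218. 172.]
0.92 7.6667 [ 0.5 -0.2  0.6] [614. 229. 169.]
0.8 7.95 [-0.1  0.3  0.4] [614. 240. 164.]
0.69 8.2333 [ 0.   0.3 -0.2] [615. 251. 158.]
0.57 8.5167 [ 0.  -0.2 -0.6] [616. 261. 151.]
0.46 8.8 [0.3 0.2 0.2] [616. 269. 142.]
0.34 9.0833 [-0.1  1.3 -0.5] [617. 277. 133.]
0.23 9.3667 [ 0.8 -0.1 -0.4] [617. 284. 123.]
0.12 9.65 [ 0.7  0.1 -1.1] [617. 289. 111.]
0.0 9.9333 [ 2.  -0.6  2.2] [619. 293. 101.]
1 [ 0.1 -0.   5.6] [618.6 292.7 100.7]
2 [-1.8  0.1  8.7] [618.6 292.7 100.5]
3 [-3.9 -0.6 12.5] [618.7 292.8 100.4]
4 [-5.9 -1.5 16.4] [618.7 292.8 100.4]
5 [-7.2 -2.1 20.3] [618.8 292.8 100.3]
6 [-9.1 -2.5 23.7] [618.9 292.9 100.2]
7 [-10.7  -3.6  27.5] [618.9 292.9 100. ]
11.6833
```

Run:
```python
from h import *
p=r.current_eef_pos();r.move_l(p+[-3,-40,110],vel=250);
d=wrist("wc");print(r.current_clock(),r.current_force())
s=dict(eyes.get_image("scene"))
a=d["frame"][80:480,120:520];b=cv2.resize(s["frame"][230:400,370:500],(390,510),interpolation=3)
c=np.zeros((510,790,3),np.uint8);c[:400,:400]=a;c[:,400:]=b;cv2.imwrite("pics/c2.png",c[:,:,::-1])
print(proj(s,PIV+95*ey+17.5*ez),proj(d,PIV+95*ey+17.5*ez))
hand.grip(40);r.move_pose((577.9,-381.4,140),rv(1.7964));print(r.current_clock(),r.current_joints().round(2));wrist("wt2")
```

```text
12.375 [ 0.72865099 -0.17042133  0.14335681]
[481.  282.4] [320.1 186.3]
15.6 [-0.75  0.4   1.49  0.    1.25 -2.54]
```

View pics/c2.png

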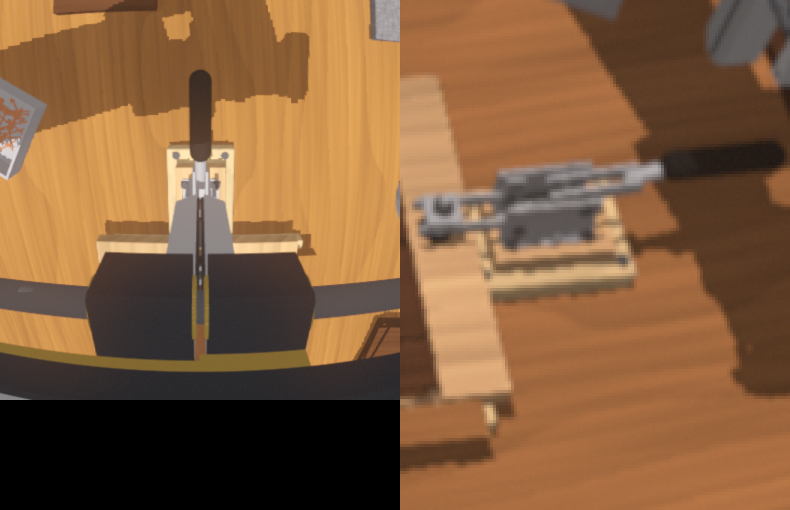

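View pics/wt2.png

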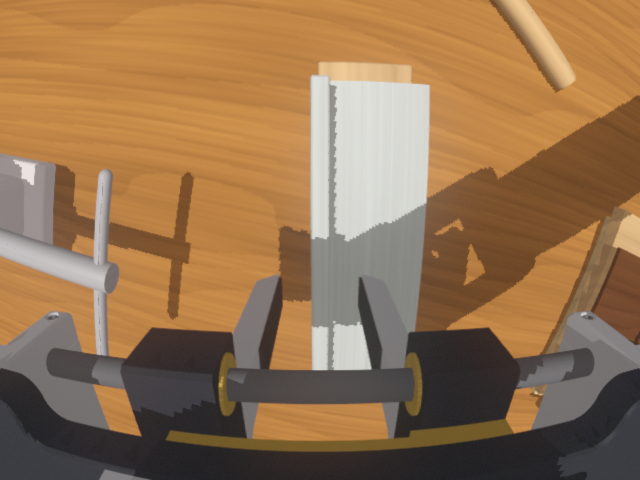

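The clamp shows locked: the handle is level in both views. The bead is centred between the jaws at column 320.

Run:
```python
from h import *
w=load("wt2")
for row in (100,150,200): print([onz(w,(c,row),73)[:2].round(1).tolist() for c in (311,329)], "pred",(np.array([577.9,-381.4])+(onz(w,(320,row),73)[:2]-[577.9,-381.4])@[.9747,.2237]*np.array([.9747,.2237])).round(1))
VM=np.array([487.7,28.5,38.])
print(r.solve_ik(VM+ex*(3.5-95)+ez*8,rv(YAW)),r.solve_ik(VM+ex*(3.5-95)+ez*110,rv(YAW)))
r.move_l((577.9,-381.4,50),vel=150);print(r.current_force().round(1))
hand.grip(5,50);print(r.current_grip_width(),r.current_force().round(1),r.current_eef_pos().round(1))
r.move_l((577.9,-381.4,150),vel=120);r.wait(.2);print(r.current_clock(),r.current_grip_width(),r.current_force().round(1),r.current_torque().round(2));wrist("wg")
```

```text
[[479.3, -409.8], [476.7, -398.4]] pred [ 478.  -404.3]
[[511.7, -402.4], [509.0, -390.9]] pred [ 510.4 -396.9]
[[544.3, -395.0], [541.6, -383.3]] pred [ 543.1 -389.4]
[-2.00478848e-01 -1.47010426e-01  2.28794269e+00 -4.44089210e-16
  1.00066039e+00 -1.36478848e-01] [-2.00478848e-01 -3.33194444e-01  2.22478490e+00 -4.44089210e-16
  1.25000220e+00 -1.36478848e-01]
[-0.3 -0.   0.7]
12.659975215905153 [-0.3  0.6  0.6] [ 577.9 -381.3   50.1]
18.125 12.502603208228107 [ 0.   0.2 -2.5] [ 0.08 -0.19  0.03]
```

View pics/wg.png

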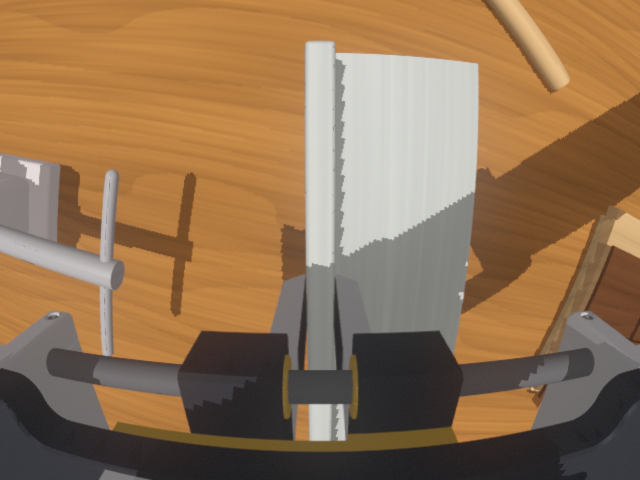

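The trim is held straight: bead end at (320,41), flange corner at (478,64).

Run:
```python
from h import *
w=load("wg");Rm=Ro.from_rotvec(w["rot"]).as_matrix()
tl=lambda px,z:(Rm.T@(onz(w,px,z)-w["pos"])).round(1)
print("bead end",tl((306,42),173),tl((334,42),173),"bead mid rows",tl((306,150),173),tl((335,150),173),"flange corner",tl((478,64),148),tl((470,250),148),"flange end near bead",tl((345,54),148))
VM=np.array([487.7,28.5,38.])
r.move_pose(VM+ex*(3.5-95)+ez*110,rv(YAW));print(r.current_clock())
r.move_l(VM+ex*(3.5-95)+ez*20,vel=200);print(r.current_clock(),r.current_force().round(1),r.current_eef_pos().round(1),r.current_grip_width());wrist("wp")
```

```text
bead end [118.4  -5.9 -24.1] [118.4   5.7 -24. ] bead mid rows [ 72.4  -5.9 -24.1] [ 72.4   6.1 -24.1] flange corner [119.3  80.    1.1] [21.2 80.4  1. ] flange end near bead [119.   11.9   1. ]
20.2417
20.8417 [ 1.   0.  -2.1] [397.1  34.1  58.6] 12.371239344692382
```

View pics/wp.png

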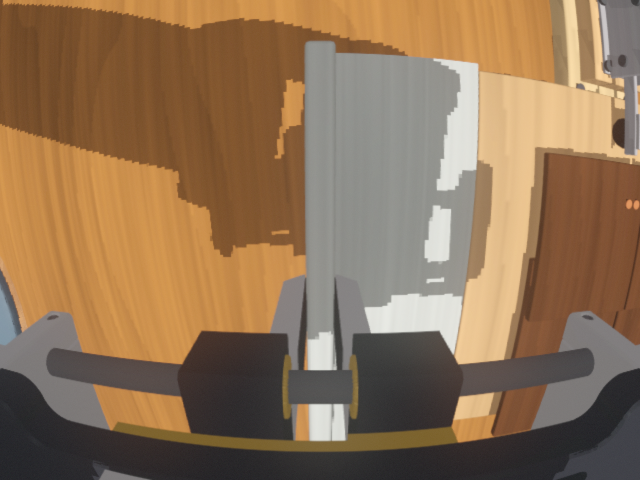

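The trim is now over the verge. Its +y end is at row ~41–64, and the board's +y edge runs from about (480,72) to (605,92).

Run:
```python
from h import *
w=load("wp");Rm=Ro.from_rotvec(w["rot"]).as_matrix()
tl=lambda px,z:(Rm.T@(onz(w,px,z)-w["pos"])).round(1)
print("flange corner",tl((478,64),w["pos"][2]-2),"bead",tl((320,41.5),w["pos"][2]+23))
V=cv2.GaussianBlur(cv2.cvtColor(w["frame"],cv2.COLOR_RGB2GRAY).astype(float),(3,3),0)
for x in range(488,556,8):
    g=np.diff(V[55:105,x]);ks=np.argsort(-abs(g))[:2];print(x,[(55+k+.5,g[k].round(0),tl((x,55+k+.5),38).tolist()[:2]) for k in ks])
# shingle free edge left
print("shingle edge",[tl((c,y),52).tolist() for c,y in((545,152),(537,230),(528,315))])
a=cv2.resize(w["frame"][30:180,440:640],(800,600),interpolation=3);cv2.imwrite("pics/c3.png",a[:,:,::-1])
```

```text
flange corner [120.4  81.5   2.1] bead [119.8   0.9 -23. ]
488 [(np.float64(72.5), np.float64(13.0), [120.6, 96.1]), (np.float64(71.5), np.float64(10.0), [121.2, 96.1])]
496 [(np.float64(73.5), np.float64(15.0), [120.7, 101.3]), (np.float64(74.5), np.float64(10.0), [120.1, 101.3])]
504 [(np.float64(74.5), np.float64(25.0), [120.8, 106.7]), (np.float64(75.5), np.float64(16.0), [120.2, 106.7])]
512 [(np.float64(75.5), np.float64(16.0), [121.0, 112.1]), (np.float64(76.5), np.float64(13.0), [120.4, 112.1])]
520 [(np.float64(77.5), np.float64(16.0), [120.6, 117.7]), (np.float64(76.5), np.float64(15.0), [121.2, 117.8])]
528 [(np.float64(78.5), np.float64(17.0), [120.9, 123.5]), (np.float64(79.5), np.float64(11.0), [120.2, 123.5])]
536 [(np.float64(80.5), np.float64(15.0), [120.5, 129.4]), (np.float64(79.5), np.float64(14.0), [121.2, 129.4])]
544 [(np.float64(81.5), np.float64(27.0), [120.9, 135.4]), (np.float64(80.5), np.float64(15.0), [121.5, 135.5])]
552 [(np.float64(82.5), np.float64(19.0), [121.2, 141.7]), (np.float64(83.5), np.float64(17.0), [120.6, 141.7])]
shingle edge [[77.5, 127.8, 6.7], [32.0, 127.3, 6.7], [-23.1, 132.1, 6.7]]
```

View pics/c3.png

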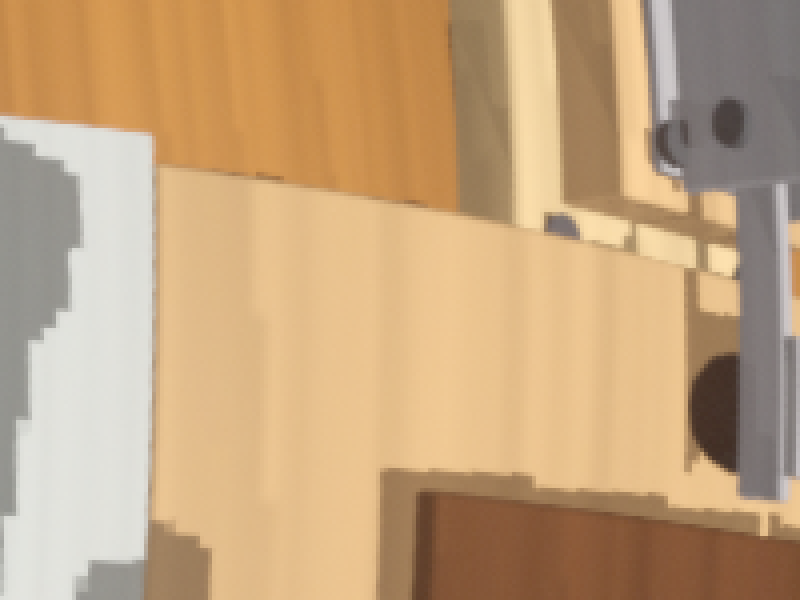

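```bash
cat >> h.py <<'E'
VM=np.array([487.7,28.5,38.])+.5*ey
Y2=-0.062
def at(x,lift): return VM+ex*(x+3.5)+ez*(5.1+lift)
E
python3 - <<'E'
from h import *
r.move_l(at(-95,2),vel=100,rotation=rv(Y2));r.wait(.3);f0=r.current_force();print(f0.round(1),r.current_eef_pos()-at(-95,2))
for x in (-75,-60,-50,-44,-38,-30,-22,-14,-8,-5):
    r.move_l(at(x,2),vel=60);f=r.current_force()-f0;t=r.current_torque();print(x,f.round(1),t.round(2),(r.current_eef_pos()-at(x,2)).round(1))
    if np.linalg.norm(f)>9:break
print(r.current_clock(),r.current_grip_width());wrist("wi")
E
```

```text
[-0.6  1.3 -2.9] [ 0.36799874 -0.05982871  0.4763959 ]
-75 [ 1.6 -1.6  0.3] [-0.01 -0.03 -0.02] [ 0.  -0.  -0.1]
-60 [ 0.2 -2.2  0.3] [-0.03 -0.02 -0.06] [ 0.3 -0.   0.1]
-50 [ 0.5 -0.6  0.6] [-0.06 -0.07 -0.01] [ 0.4 -0.1  0.1]
-44 [ 0.3 -0.2  0.3] [ 0.02 -0.03  0.01] [ 0.3 -0.   0.1]
-38 [ 1.  -1.1 -0.4] [-0.05 -0.03  0.1 ] [ 0.4 -0.1  0.1]
-30 [ 0.1 -1.3  0.2] [-0.05 -0.08 -0.02] [ 0.5 -0.1  0.1]
-22 [ 0.3 -2.1  0.5] [-0.05 -0.02  0.  ] [ 0.4 -0.1  0.1]
-14 [ 0.6 -1.1  0.3] [-0.06  0.01 -0.01] [ 0.4 -0.1  0.1]
-8 [ 1.  -1.5 -0.4] [-0.02 -0.02  0.03] [ 0.4 -0.1  0.1]
-5 [ 1.3 -1.1  0.3] [ 0.   -0.01  0.01] [ 0.1 -0.   0. ]
24.5167 12.772993945773399
```

Run:
```python
from h import *
f0=np.array([-.3,.3,-2.7])
F=lambda:(r.current_force()-f0)
for x in np.arange(-4,6,1.):
    r.move_l(at(x,1.2),vel=20);f=F();print(x,f.round(1),r.current_torque().round(2),(r.current_eef_pos()-at(x,1.2)).round(1))
    if f@ex<-7:break
for l in np.arange(0.5,-4,-.7):
    r.move_l(at(x,l),vel=20);f=F();print("z",round(l,1),f.round(1),r.current_torque().round(2),(r.current_eef_pos()-at(0,0)).round(1))
    if f[2]>8:break
print(x,l,r.current_clock(),r.current_grip_width());d=wrist("wl")
s=eyes.get_image("scene");b=cv2.resize(s["frame"][230:380,240:440],(800,600),interpolation=3);cv2.imwrite("pics/c4.png",b[:,:,::-1])
```

```text
-4.0 [-0.2  0.4  0. ] [-0.09 -0.02 -0.03] [-0.1  0.  -0.1]
-3.0 [ 0.3 -0.4  0.9] [-0.06 -0.06 -0.05] [ 0.1 -0.   0. ]
-2.0 [-0.7 -0.4 -0.1] [-0.03 -0.02  0.01] [ 0.1 -0.   0. ]
-1.0 [-0.1 -0.6 -0.8] [-0.03  0.13  0.  ] [-0.2  0.  -0.1]
0.0 [-4.4 -0.5  3.9] [-0.02  1.04  0.02] [-1.1  0.1 -0.3]
1.0 [-7.3 -0.8  4.8] [-0.06  1.6  -0.02] [-2.1  0.2 -0.5]
z 0.5 [-9.8  0.9  8.7] [-0.04  1.81 -0.04] [-1.2  0.1  0.3]
1.0 0.5 26.3167 12.609170242833786
```

View pics/wl.png

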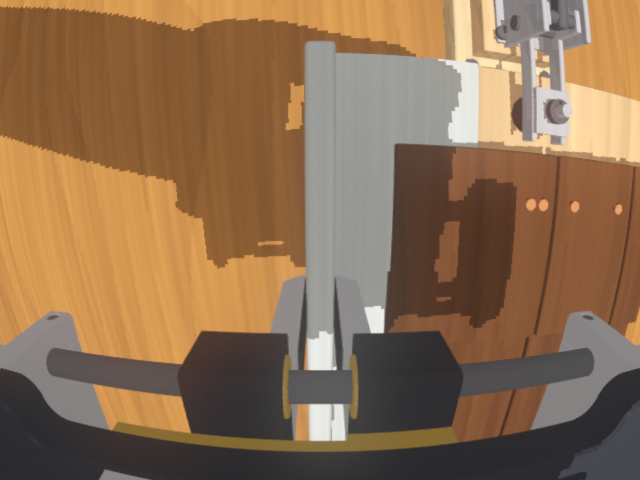

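The flange lies under the shingles, the shingles look flat, and the trim's end (~row 64) lines up with the board edge beside it. Next I seat it and press.

Run:
```python
from h import *
f0=np.array([-.3,.3,-2.7]);F=lambda:(r.current_force()-f0)
def rep(n): f=F();print(n,f.round(1),r.current_torque().round(2),(r.current_eef_pos()-at(0,0)).round(2))
r.move_l(at(-1.6,1),vel=20);rep("back");hand.grip(5,60)
for l in np.arange(0,-9,-1.):
    r.move_l(at(-1.6,l),vel=20);rep(round(l,1))
    if F()[2]>24:break
for x in np.arange(-.6,3,.8):
    r.move_l(at(x,l),vel=20);rep(("x",round(x,1)))
    if F()@ex<-9:break
r.wait(.3);rep("end");print(x,l,r.current_clock(),r.current_grip_width());d=wrist("wf")
s=eyes.get_image("scene");b=cv2.resize(s["frame"][235:385,250:450],(800,600),interpolation=3);cv2.imwrite("pics/c5.png",b[:,:,::-1])
Rm=Ro.from_rotvec(d["rot"]).as_matrix();w=d;print("tool z",Rm[:,2].round(4),"yaw",np.arctan2(Rm[1,1],Rm[0,1]))
tl=lambda px,z:(Rm.T@(onz(w,px,z)-w["pos"])).round(1)
V=cv2.GaussianBlur(cv2.cvtColor(w["frame"],cv2.COLOR_RGB2GRAY).astype(float),(3,3),0)
for x in list(range(345,475,16))+list(range(484,516,6)):
    g=np.diff(V[40:100,x]);k=np.argmax(abs(g));z=41 if x<478 else 38;print(x,40+k+.5,g[k].round(0),tl((x,40+k+.5),z)[:2])
```

```text
back [-0.3  1.1  0.4] [0.02 0.1  0.01] [-1.22  0.08  1.11]
0.0 [ 0.8 -0.3 -0.3] [-0.03 -0.05 -0.04] [-1.37  0.06  0.04]
-1.0 [-3.8 -0.2  8.9] [-0.03  0.62 -0.02] [-1.41  0.06 -0.01]
-2.0 [-7.8  0.5 16.2] [0.06 1.46 0.01] [-1.41  0.04 -0.04]
-3.0 [-12.6   1.4  25.6] [ 0.17  2.16 -0.06] [-1.42  0.08 -0.07]
('x', np.float64(-0.6)) [-17.3   0.9  30.5] [ 0.07  2.84 -0.02] [-1.45  0.05 -0.07]
end [-17.4   0.2  29.9] [ 0.04  2.82 -0.05] [-1.44  0.07 -0.09]
-0.6 -3.0 28.4667 12.794309045579679
tool z [-4.9e-03 -1.0e-04 -1.0e+00] yaw -0.061131969842348824
345 52.5 23.0 [120.9  12.9]
361 53.5 19.0 [120.6  20.6]
377 40.5 -25.0 [127.7  28.5]
393 43.5 -26.0 [126.6  36.4]
409 55.5 21.0 [120.9  44.4]
425 56.5 1.0 [121.1  52.5]
441 60.5 -20.0 [119.8  60.9]
457 68.5 -20.0 [116.5  69.4]
473 62.5 43.0 [120.8  78.4]
484 57.5 30.0 [125.1  86.2]
490 57.5 30.0 [125.6  89.8]
496 51.5 -31.0 [129.6  93.5]
502 52.5 -30.0 [129.6  97.2]
508 53.5 -29.0 [129.6 100.9]
514 70.5 -31.0 [120.5 104.4]
```

View pics/c5.png

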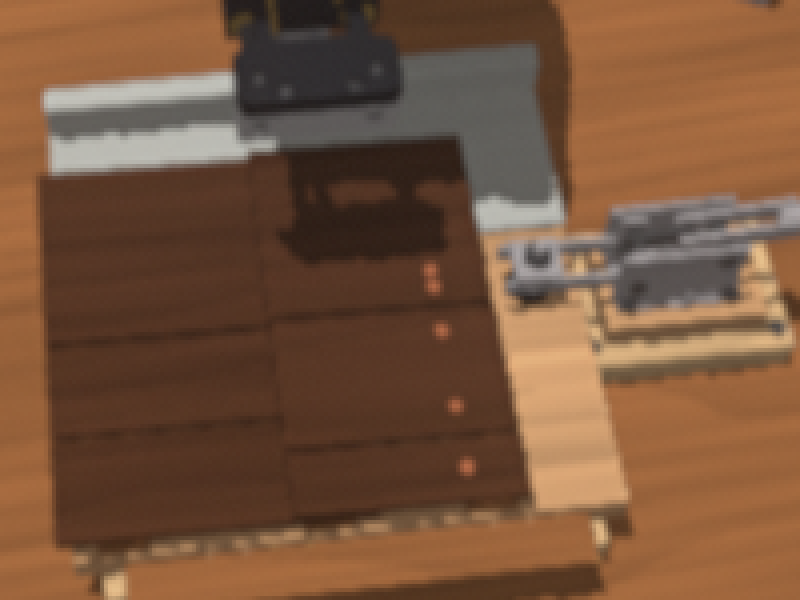

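The scene crop shows the trim fully in, the shingles flat, and the clamp bar on the board. I will re-seat the trim once, with x pushed before z, in case friction held the lip a few tenths of a millimetre off.

Run:
```python
from h import *
f0=np.array([-.3,.3,-2.7]);F=lambda:(r.current_force()-f0)
def rep(n): f=F();print(n,f.round(1),r.current_torque().round(2),(r.current_eef_pos()-at(0,0)).round(2))
r.move_l(at(-1.3,0.2),vel=20);rep("up")
for x in (-.5,0.3,1):
    r.move_l(at(x,0.2),vel=20);rep(x)
for l in (-.8,-1.6,-2.4,-3):
    r.move_l(at(x,l),vel=20);rep(l)
    if F()[2]>25:break
r.wait(.5);rep("end");print(r.current_clock(),r.current_grip_width());d=wrist("wz")
Rm=Ro.from_rotvec(d["rot"]).as_matrix();print("tool z",Rm[:,2].round(4))
w=load("wf");s0=load("scene0");s=eyes.get_image("scene");t=eyes.get_image("top");t0=load("top0")
# bystanders: change in scene patches hammer, tin, square
for n,(x0,y0,x1,y1) in dict(hammer=(100,180,220,250),tin=(400,190,456,238),square=(485,228,580,284)).items():
    a,b=[cv2.Canny(cv2.cvtColor(np.ascontiguousarray(q["frame"][y0:y1,x0:x1]),cv2.COLOR_RGB2GRAY),60,150).astype(float) for q in(s0,s)]
    sh,resp=cv2.phaseCorrelate(a,b);print(n,np.round(sh,2),round(resp,2))
```

```text
up [ 0.5  0.3 -0.3] [-0.02  0.02  0.01] [-1.23  0.07  0.03]
-0.5 [-4.4 -0.5  5.8] [-0.04  0.66 -0.02] [-1.23  0.08 -0.02]
0.3 [-8.6 -0.7  8.9] [-0.13  1.25 -0.06] [-1.24  0.07 -0.03]
1 [-11.7  -0.5  12.2] [-0.14  1.68 -0.  ] [-1.26  0.07 -0.03]
-0.8 [-16.5  -0.5  21. ] [-0.    2.39 -0.02] [-1.27  0.08 -0.04]
-1.6 [-19.6   0.2  27. ] [ 0.02  3.02 -0.1 ] [-1.25  0.09 -0.06]
end [-19.   -0.4  27.4] [-0.    3.04 -0.06] [-1.26  0.08 -0.06]
30.6333 12.49376029092857
tool z [-8.e-03  1.e-04 -1.e+00]
hammer [-0.21 -0.02] 0.4
tin [-0.07 -0.14] 0.96
square [ 0.03 -0.03] 0.85
```

Run:
```python
from h import *
print(r.current_force().round(1),r.current_grip_width(),r.current_clock());workorder.job_done()
```

```text
[-20.2   0.8  24.1] 12.346784504619345 30.7833
the job is handed in; nothing more can be done
```

I closed the toggle clamp, took the trim off the offcut by its bead, slid its flange under the shingles, and seated it on the board. I handed the job in at 30.8 s with the trim still gripped and pressed down; no verdict was reported.

**Last checks:**
- **Clamp:** pressing the handle to 27.5 N met a firm stop at the expected height. The handle was level in both pictures taken afterwards, and the clamp bar still lay across the roof board in the last one. The swing showed almost no resistance on the way down. I judged it locked from the stop and the pictures, and could not measure the foot's force.
- **Sliding in:** the force change stayed under about 3 N, and the shingles looked flat in the final scene picture.
- **Seating:** pushed forward first and then down, the lip met a hard stop. It stopped about 1.2 mm short of where I had estimated the edge, which is within the camera calibration. At hand-in the tool was pressing with about 27 N down and 20 N towards the board edge.
- **Flush ends:** the +y end matched the board edge to about 0.5 mm in the wrist view. The -y end was not checked separately.
- **Flatness:** under load the tool leans about 8 mrad, which pushes the flange tip down. I left it because the height reading showed the trim seated to about 0.1 mm.
- **Nail tin, hammer and square:** the scene pictures showed at most 0.2 px of movement, though the match on the hammer was weak. It may have been affected by shadow.

I could not view the last wrist picture because the viewing limit was reached, so I used measurements from it instead.

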